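# Stand two enamelled plates in the end gaps of a cooling rack

## Robot

A 7-joint arm with a two-finger parallel gripper is mounted at the origin on a cart in front of the work surface, level with it; the furniture and walls round the work are solid. World frame = base frame: x ahead of the robot, y to its left, z up, the work surface at z = 0. Lengths are in m, angles in degrees, forces in N, time in s.
With the tool pointing down it reaches from about 0.35 to 0.9 m from the base axis. Payload 19.9 kg.
Tool frame: the origin (TCP) lies at the very end of the fingers, on their centre line; the grasp point (between the pads) lies 19 mm behind it; z points along the fingers, y is the line along which they close (so a half turn about z gives the same grasp; the last joint's range is limited). The gripper opens to 85 mm and grips with 20 to 120 N. Pads are 22 mm wide; open, the fingers measure 114 mm over their backs; the gripper's body (76 mm by 85 mm) begins 54 mm behind the grasp point. The pads swing forward as they close: fully open they stand 13 mm farther back than shut.
Start: joints at [67.007, 23.915, -0.59, 92.452, 0.269, 63.638, -3.037], TCP at [0.22, -0.585, 0.231] pointing down, gripper open.
Joint ranges: [-161.28, 161.28], [-22.2, 115.67], [-73.04, 71.86], [3.21, 147.25], [-68.34, 248.33], [10.77, 114.83], [-161.83, 161.83]. Speed limits (degrees/s): [108.29, 108.29, 136.94, 136.94, 172.46, 172.46, 172.46].

## Interface

Orientations are given as a 3x3 rotation matrix whose columns are the frame's x, y, z axes.
In Python, from workcell import robot, eyes, order gives the robot as it stands. The module is installed in compiled form; this text tells all that it offers.
- The arm moves only by the shell command python3 -m creep 'ROWS' [OPENING] [FORCE]. ROWS is a JSON object of lists of equal length, an entry for each row: "xyz": the shift along the tool's x, y, z in mm, a list of three; "twist": the turn, a rotation vector about the tool's x, y, z in degrees, a list of three. A call has 1 to 20 rows; each row shifts and turns the commanded pose from where the row before left it, along the tool's axes as they then stand; what a row does not reach is not made up. A row lasts 1/8 s, in which the tool goes at most 62.5 mm and 10.7 degrees, less where a joint would pass 70% of its speed; a pose out of reach is approached as far as the arm can. A call with a gripper value outside its range is refused whole. OPENING is the finger opening in mm, from 0 to 85.4, set as the call begins (- or left out, the last holds). The fingers move at their own pace and stop on an object; FORCE is the grip in N (left out, the last holds). Time passes only in rows, so rows that do not move let the fingers close. It gives the time, the measured TCP pose, the force and the opening at its end, in the units of the state.
- robot.sense(): the state, without advancing time (a new reading comes with each control period).
- eyes.grab_frame(name): name is "scene" or "side" or "wrist"; returns a dict with "image" (480x640x3 uint8, blue, green, red), "intrinsics" (3x3 intrinsics, pixels), "k1" (the pictures are not rectified: a ray, as slopes to the right and down, at radius r is drawn at 1 + k1 r^2 times it, then the intrinsics apply), "R" (3x3) and "t" (3): a world point X has camera coordinates R X + t; the wrist camera has in their place "hand_eye" (4x4, takes a point from camera to tool coordinates, whose origin is the TCP and whose axes are the flange's). Camera axes: x right, y down, z forward; pixel columns grow to the right and rows downward; lengths in m; the calibration is good to about 2 mm. A picture is of the moment at which its call begins: read the wrist's pose just before it. There is no depth.
- order.sign_off(): hands the job in, once; it reports no verdict.
The state is a dict: "clock": time; "joint_positions": joint angles; "joint_vel": joint speeds; "joint_efforts": joint torques, N m; "position": TCP position; "tcp_rot": TCP orientation; "wrist_force": force on the tool from outside, world axes, zero at the start; "moment": the same for the moment, N m; "finger_gap": finger opening in m.
Only numpy, scipy, OpenCV 4.12 (cv2) and the standard library are available. Lean on these libraries where they do the work, as an engineer would, in place of code of your own. Each camera call takes 0.05 s, during which the arm holds its last target. There are 200 camera calls.

## Task

Take the two round enamelled plates off their sloping draining stands and stand them upright in the wire-tined cooling rack, one in each end gap, resting on both rails, so that the gaps between them stay empty. Lower them in gently, do not drop them, and leave the copper beaker and the kitchen timer where they are.

Things in the scene. Friction and masses are not known exactly. Their poses are not given: they have to be found in the camera images.
- plate_blue_center (a point): centre of the blue plate (blue face with a white ring): loose flat disc, 110 mm across, 7 mm thick, copper edge, about 0.2 kg. z is the disc's axis, out of the ringed front face; x, y lie in its plane. It starts leaning on a stand, top tipped back 20 degrees from upright, x up the slope; its upper 50 mm is free on both faces: pinch across the thickness, draw off up the slope.
- plate_white_center (a point): centre of the white plate (white face with a red ring): loose flat disc, 110 mm across, 7 mm thick, copper edge, about 0.2 kg. z is the disc's axis, out of the ringed front face; x, y lie in its plane. It starts leaning on a stand, top tipped back 20 degrees from upright, x up the slope; its upper 50 mm is free on both faces: pinch across the thickness, draw off up the slope.
- stand_a: stand A, fixed: pale wooden base 110 x 100 x 12 mm, origin on the bench under it, front to its own -x. Two steel bars 68 mm apart slope 20 degrees back behind the plate, up to 5 mm above its centre; two black pegs under its lower rim stick out 10 mm in front. The plate's centre rests 15 mm behind the origin, 75 mm up. Either stand may be on the left.
- stand_b: stand B, fixed: pale wooden base 110 x 100 x 12 mm, origin on the bench under it, front to its own -x. Two steel bars 68 mm apart slope 20 degrees back behind the plate, up to 5 mm above its centre; two black pegs under its lower rim stick out 10 mm in front. The plate's centre rests 15 mm behind the origin, 75 mm up. Either stand may be on the left.
- rack: cooling rack, fixed; origin on the bench under its middle, z up. Two wooden rails along its y, 128 mm long, 66 mm apart inside, tops 18 mm up. On each, six steel tines 5 mm thick, tops 80 mm up, at y = -50, -30, .. 50 mm: five gaps 15 mm clear. A plate stands across both rails, its rim hanging between them. Front and back tines are 75 mm apart (x): fingers fit between.
- gap_1 (a point): end gap 1 of the rack (at -40 mm along the rack's y): the point where the centre of a plate seated there lies, 62 mm above the bench, midway between the tines. Axes as the rack's; the seated plate's disc axis lies along y (either way round).
- gap_2 (a point): end gap 2 of the rack (at +40 mm along the rack's y): the point where the centre of a plate seated there lies, 62 mm above the bench, midway between the tines. Axes as the rack's; the seated plate's disc axis lies along y (either way round).
- beaker: bystander: copper beaker, 68 mm across, 56 mm high, loose, behind the work; origin under its middle. To be left alone.
- timer: bystander: white kitchen timer, 62 x 68 x 22 mm, lying on its back, loose, behind the work; origin under its middle. To be left alone.
Mind the look-alikes: they are no part of the job. What is shaped like the part that bears plate_white_center but yellow is not meant. Leave any pink look-alike of the part that bears plate_blue_center alone.

How it is judged (in metres and radians):
At the end, for the whole second after the job is handed in: One plate in each end gap of the rack: centre within 9 mm of the gap's middle along the rack, 12 mm across it, 55 to 69 mm above the bench (down on both rails), disc axis within 0.25 rad of the rack's long axis; at rest. Beaker and timer within 30 mm of their places (((x of plate_blue_center in the frame of rack between -0.012 and 0.012 m and y of plate_blue_center in the frame of rack between 0.031 and 0.049 m and z of plate_blue_center in the frame of rack between 0.055 and 0.069 m and angle between the z axis of each of plate_blue_center, plate_white_center and the y axis of rack, either way round below 0.25 rad and x of plate_white_center in the frame of rack between -0.012 and 0.012 m and y of plate_white_center in the frame of rack between -0.049 and -0.031 m and z of plate_white_center in the frame of rack between 0.055 and 0.069 m) or (x of plate_blue_center in the frame of rack between -0.012 and 0.012 m and y of plate_blue_center in the frame of rack between -0.049 and -0.031 m and z of plate_blue_center in the frame of rack between 0.055 and 0.069 m and angle between the z axis of each of plate_blue_center, plate_white_center and the y axis of rack, either way round below 0.25 rad and x of plate_white_center in the frame of rack between -0.012 and 0.012 m and y of plate_white_center in the frame of rack between 0.031 and 0.049 m and z of plate_white_center in the frame of rack between 0.055 and 0.069 m)) and linear speed of each of plate_blue, plate_white below 0.02 m/s and distance of each of beaker, timer from where it was at the start of the episode below 0.03 m); the robot touches nothing.
It fails at once if the blue plate is dropped or thrown into the rack (faster than 0.5 m/s within 3 cm of its seat height) (horizontal distance between plate_blue_center and rack below 0.09 m and height (world z) of plate_blue_center below 0.092 m and linear speed of plate_blue above 0.5 m/s).
It fails at once if the white plate is dropped or thrown into the rack (faster than 0.5 m/s within 3 cm of its seat height) (horizontal distance between plate_white_center and rack below 0.09 m and height (world z) of plate_white_center below 0.092 m and linear speed of plate_white above 0.5 m/s).
It fails at once if the beaker or the timer is moved more than 3 cm (distance of any of beaker, timer from where it was at the start of the episode above 0.03 m).
It also fails if it takes over 59 s, if anything falls off the work surface, if the arm or the gripper's body presses on something with over 40 N, if the wrist force passes 120 N, or if a joint passes its speed limit or range.

## Working session

There is one attempt and no reset: what is moved stays moved. The work goes in short steps, Python scripts to look and compute and a shell command to move; the robot and the scene stay as the last step left them, time stands still between calls to the robot, and variables do not carry over. Pictures are saved under pics/ and viewed, on a budget of 10 in all, crops included, one or two more only if the job needs it, and the job is handed in when it is done.

```bash
mkdir -p pics
cat > h.py <<'E'
import numpy as np, cv2
from workcell import robot, eyes, order
def grab(n):
    s=robot.sense(); f=eyes.grab_frame(n); f['s']=s
    if n=='wrist':
        H=np.array(f['hand_eye']); R=np.array(s['tcp_rot']); p=np.array(s['position'])
        Rc=R@H[:3,:3]; c=R@H[:3,3]+p
        f['R']=Rc.T; f['t']=-Rc.T@c
    f['R']=np.array(f['R']);f['t']=np.array(f['t']);f['K']=np.array(f['intrinsics'])
    return f
def ray(f,px):
    k=f['k1']; d=np.array([k,0,0,0.]); 
    n=cv2.undistortPoints(np.array(px,float).reshape(-1,1,2),f['K'],d).reshape(-1,2)
    D=np.c_[n,np.ones(len(n))]@f['R']; c=-f['R'].T@f['t']
    return c,D/np.linalg.norm(D,axis=1)[:,None]
def plane(f,px,z):
    c,D=ray(f,px); return c+D*((z-c[2])/D[:,2])[:,None]
def proj(f,X):
    return cv2.projectPoints(np.array(X,float).reshape(-1,3),cv2.Rodrigues(f['R'])[0],f['t'],f['K'],np.array([f['k1'],0,0,0.]))[0].reshape(-1,2)
def tri(pairs):
    A=0;b=0
    for f,p in pairs:
        c,D=ray(f,[p]); M=np.eye(3)-np.outer(D[0],D[0]); A=A+M; b=b+M@c
    return np.linalg.solve(A,b)
E
python3 - <<'E'
from h import *
s=robot.sense();print(s)
for n in('scene','side'):
    f=grab(n);cv2.imwrite(f'pics/{n}0.png',f['image']);print(n,f['K'].round(1).tolist(),f['k1'],(-f['R'].T@f['t']).round(3),f['R'].round(2).tolist())
E
```

```text
{'clock': 0.0, 'joint_positions': array([67.00721935, 23.94789437, -0.59018782, 92.48573427,  0.26962134,
       63.63720282, -3.03523151]), 'joint_vel': array([-0.03321049,  0.10941349, -0.0199744 , -0.08604651,  0.00142659,
       -0.01035776, -0.03779621]), 'joint_efforts': array([-2.54414837e-03, -8.64447427e+01,  6.76395781e-01, -4.34908175e+01,
        1.88541290e-02,  7.53504457e-03,  2.88315744e-05]), 'position': array([ 0.21992011, -0.58466136,  0.23066031]), 'tcp_rot': array([[ 9.35955369e-01,  3.52118277e-01, -5.16349333e-04],
       [ 3.52118643e-01, -9.35954731e-01,  1.09723612e-03],
       [-9.69227064e-05, -1.20878027e-03, -9.99999265e-01]]), 'wrist_force': array([ 1.27858468, -0.89711149, -0.10909559]), 'moment': array([0.04306096, 0.00752102, 0.02770914]), 'finger_gap': 0.08561864733717676}
scene [[531.9, 0.0, 315.2], [0.0, 531.9, 241.2], [0.0, 0.0, 1.0]] -0.12100757638682007 [0.15  0.774 0.944] [[-0.89, -0.46, 0.01], [-0.35, 0.67, -0.66], [0.3, -0.59, -0.75]]
side [[444.3, 0.0, 316.8], [0.0, 444.3, 245.8], [0.0, 0.0, 1.0]] -0.04736539032375932 [0.477 0.74  0.652] [[-1.0, -0.05, 0.02], [-0.04, 0.65, -0.76], [0.03, -0.76, -0.65]]
```

View pics/scene0.png

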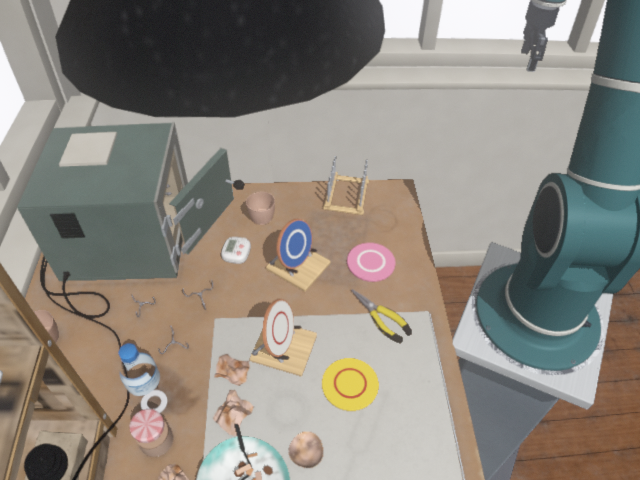

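View pics/side0.png

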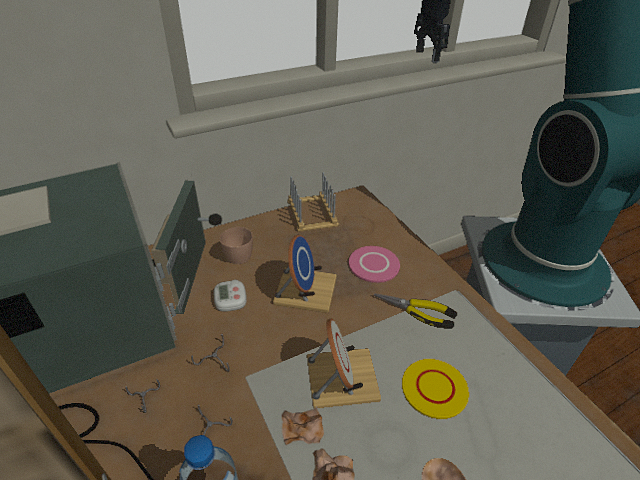

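The blue plate is at scene (296,244) / side (303,264), and the white plate at (280,328) / (343,352). The rack is at (345,195) / (313,205). The pink and yellow discs are decoys lying flat. Next I'll measure roughly, with enlarged crops of the rack.

Run:
```python
from h import *
F={n:grab(n) for n in('scene','side')}
C={'scene':{'blue':(296,244),'white':(280,328)},'side':{'blue':(303,264),'white':(343,352)}}
P={}
for n,f in F.items():
    im=f['image'].astype(int);b,g,r=im[...,0],im[...,1],im[...,2]
    hsv=cv2.cvtColor(f['image'],cv2.COLOR_BGR2HSV)
    M={'blue':(hsv[...,0]>100)&(hsv[...,0]<130)&(hsv[...,1]>120),'white':(hsv[...,1]>90)&((hsv[...,0]<8)|(hsv[...,0]>172))}
    for k in M:
        m=M[k].astype(np.uint8);c=C[n][k]
        w=np.zeros_like(m);cv2.circle(w,c,40,1,-1);m&=w
        cs,_=cv2.findContours(m,cv2.RETR_LIST,cv2.CHAIN_APPROX_NONE)
        for q in cs:
            if len(q)>25: e=cv2.fitEllipse(q);print(n,k,len(q),np.round(e[0],1),np.round(e[1],1),round(e[2]))
a=F['scene']['image'][150:225,315:380];b=F['side']['image'][168:238,280:345]
a=cv2.resize(a,(400,460),interpolation=cv2.INTER_CUBIC);b=cv2.resize(b,(400,430),interpolation=cv2.INTER_CUBIC)
o=np.zeros((460,800,3),np.uint8);o[:,:400]=a;o[:430,400:]=b;cv2.imwrite('pics/rack.png',o)
# rough position
print(plane(F['scene'],[(325,210),(362,213),(367,180),(332,178),(298,287),(284,358)],0.01).round(3))
```

```text
scene blue 49 [295.8 243.6] [12.2 21.1] 14
scene blue 81 [295.6 243.6] [22.6 33.6] 14
scene blue 104 [295.3 243.3] [26.9 44.2] 14
side blue 55 [303.5 263. ] [ 8.6 26.6] 173
side blue 77 [303.4 263. ] [14.9 35.9] 173
side blue 111 [302.8 263. ] [18.7 52.1] 172
[[ 0.541 -0.055  0.01 ]
 [ 0.457 -0.088  0.01 ]
 [ 0.494 -0.204  0.01 ]
 [ 0.577 -0.168  0.01 ]
 [ 0.488  0.181  0.01 ]
 [ 0.43   0.346  0.01 ]]
```

View pics/rack.png

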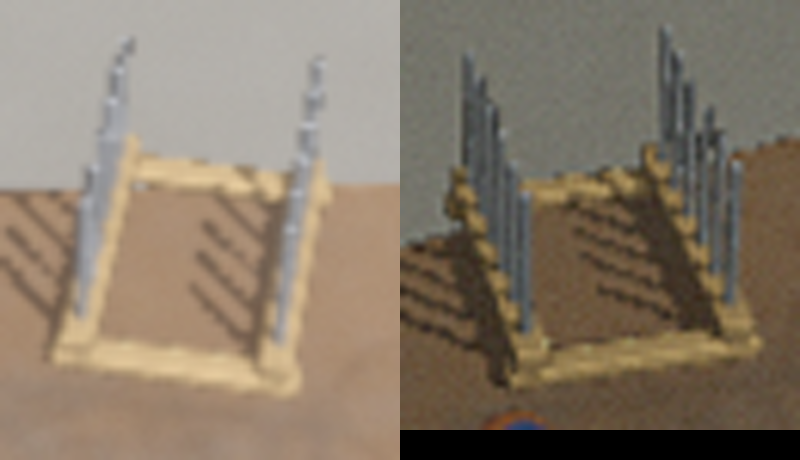

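Six tine tips per row are visible. In the left crop (scene) the far tips are (125,42) and (318,62). In the right crop (side) the tips are (467,58) and (664,30) far, and (523,195) and (735,165) near.

Run:
```python
from h import *
S=grab('scene');D=grab('side');s=65/400
sc=lambda p:(315+p[0]*s,150+p[1]*s); sd=lambda p:(280+(p[0]-400)*s,168+p[1]*s)
for a,b in [((125,42),(467,58)),((318,62),(664,30)),((83,200),(523,195)),((287,225),(735,165))]:
    print(tri([(S,sc(a)),(D,sd(b))]).round(3),plane(S,[sc(a)],.08).round(3),plane(D,[sd(b)],.08).round(3))
b=tri([(S,(295.3,243.3)),(D,(302.8,263))]);print('blue',b)
im=S['image'];print(im[328,281],im[300,282])
for f,n,c in((S,'scene',(280,328)),(D,'side',(343,352))):
    g=f['image'].astype(int);hsv=cv2.cvtColor(f['image'],cv2.COLOR_BGR2HSV)
    w=np.zeros(g.shape[:2],np.uint8);cv2.circle(w,c,42,1,-1)
    m=((hsv[...,1]<45)&(hsv[...,2]>175)&(w>0)).astype(np.uint8)
    for q in cv2.findContours(m,cv2.RETR_LIST,cv2.CHAIN_APPROX_NONE)[0]:
        if len(q)>25:print(n,len(q),*[np.round(x,1) for x in cv2.fitEllipse(q)])
a=S['image'][285:380,240:330];b=D['image'][305:415,295:390]
cv2.imwrite('pics/white.png',np.hstack([cv2.resize(a,(400,500)),cv2.resize(b,(400,500))]))
```

```text
[ 0.574 -0.174  0.079] [[ 0.573 -0.172  0.08 ]] [[ 0.575 -0.174  0.08 ]]
[ 0.498 -0.197  0.081] [[ 0.498 -0.198  0.08 ]] [[ 0.499 -0.201  0.08 ]]
[ 0.545 -0.077  0.083] [[ 0.546 -0.079  0.08 ]] [[ 0.546 -0.083  0.08 ]]
[ 0.469 -0.099  0.085] [[ 0.47  -0.103  0.08 ]] [[ 0.469 -0.107  0.08 ]]
blue [0.52445445 0.12473974 0.07850854]
[206 212 212] [141 158 187]
scene 34 [267.8 367. ] [ 1.7 15.6] 108.2
scene 99 [249.7 331.6] [22.9 40.2] 8.7
scene 62 [280.2 327.4] [13.1 27.8] 4.3
scene 78 [279.9 327.5] [18.  34.8] 5.1
scene 236 [292.2 331.2] [50.8 58.8] 126.8
```

```bash
python3 -m creep '{"xyz":[[35,-46,-14],[35,-46,-14],[35,-46,-14],[35,-46,-14],[35,-46,-14],[35,-46,-14],[35,-46,-14],[35,-46,-14],[35,-46,-14],[35,-46,-14],[35,-46,-14],[35,-46,-14],[0,0,0],[0,0,0]],"twist":[[0,0,0],[0,0,0],[0,0,0],[0,0,0],[0,0,0],[0,0,0],[0,0,0],[0,0,0],[0,0,0],[0,0,0],[0,0,0],[0,0,0],[0,0,0],[0,0,0]]}' 40 40
python3 - <<'E'
from h import *
f=grab('wrist');cv2.imwrite('pics/w1.png',f['image']);print(f['K'],f['k1'],np.array(f['hand_eye']).round(3),f['s']['joint_positions'],f['s']['position'])
E
```

```text
clock: 2.05
position: [0.4187, 0.0791, 0.399]
tcp_rot: [[0.936, 0.352, -0.001], [0.352, -0.936, -0.0], [-0.001, -0.0, -1.0]]
wrist_force: [0.2, -0.8, 0.8]
finger_gap: 0.0399
[[362.01324566   0.         318.98257142]
 [  0.         362.01324566 239.70652474]
 [  0.           0.           1.        ]] -0.01957100887914628 [[-0.001 -0.966 -0.258  0.065]
 [ 1.    -0.001  0.001 -0.001]
 [-0.001 -0.258  0.966 -0.143]
 [ 0.     0.     0.     1.   ]] [ 29.70025135  -4.03941083 -41.49500581 103.27753862  -2.72121649
  79.79402907 -80.62825821] [0.41865878 0.07911989 0.39903766]
```

View pics/w1.png

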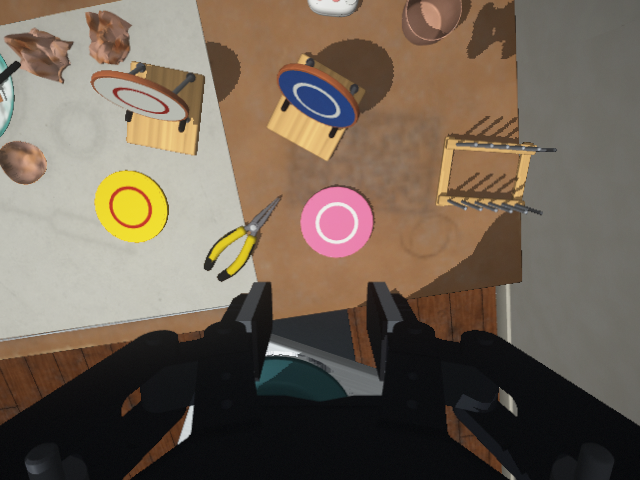

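The wrist view shows the blue plate at about (317,97), the white plate at about (141,97) and the rack at about (485,172). The stand front edges run (268,128)–(331,160) for blue and (126,146)–(195,154) for white.

Run:
```python
from h import *
W=grab('wrist');S=grab('scene');D=grab('side')
for k,c in(('blue',(317,97)),('white',(141,100))):
    hsv=cv2.cvtColor(W['image'],cv2.COLOR_BGR2HSV);w=np.zeros(hsv.shape[:2],np.uint8);cv2.circle(w,c,36,1,-1)
    m=((hsv[...,0]>100)&(hsv[...,0]<130)&(hsv[...,1]>120)) if k=='blue' else ((hsv[...,1]>90)&((hsv[...,0]<8)|(hsv[...,0]>172)))
    m=(m&(w>0)).astype(np.uint8)
    for q in cv2.findContours(m,cv2.RETR_LIST,cv2.CHAIN_APPROX_NONE)[0]:
        if len(q)>18:e=cv2.fitEllipse(q);print(k,len(q),np.round(e[0],1),np.round(e[1],1),round(e[2]))
b=tri([(S,(295.4,243.4)),(D,(303,263)),(W,(317,95.5))]);print('blue',b, proj(S,b),proj(D,b),proj(W,b))
a=tri([(S,(280,327.5)),(W,(141,97))]);print('white',a, proj(S,a),proj(D,a),proj(W,a))
B=plane(W,[(268,128),(331,160),(126,146),(195,154)],.012)
for i in(0,2):
    d=B[i+1]-B[i];print(B[i:i+2].round(3),np.linalg.norm(d),'stand yaw(back dir)',np.degrees(np.arctan2(d[0],-d[1]))*1)
r=plane(W,[(443,136),(533,143),(439,205),(525,214)],.018);print(r.round(3),r.mean(0))
print(proj(W,[[.574,-.174,.08],[.498,-.197,.08],[.545,-.077,.08],[.469,-.099,.08]]))
```

```text
blue 89 [315.4 100. ] [18.1 43.2] 122
blue 117 [315.6  99.7] [25.9 56.2] 122
blue 157 [316.  98.] [37.4 76.8] 122
white 198 [140.1 100.4] [16.3 56.1] 110
blue [0.52671377 0.12301162 0.07650005] [[294.73297895 242.74605249]] [[301.82840336 263.36592001]] [[316.15319239  98.91596526]]
white [0.45235736 0.32266062 0.07429471] [[278.51632414 327.26377857]] [[339.97273322 353.28835152]] [[141.46769667  99.50600787]]
[[0.474 0.176 0.012]
 [0.464 0.077 0.012]] 0.09903179063438802 stand yaw(back dir) -5.878237361247716
[[0.38  0.358 0.012]
 [0.404 0.262 0.012]] 0.0985956038323483 stand yaw(back dir) 13.79652771698747
[[ 0.549 -0.057  0.018]
 [ 0.586 -0.181  0.018]
 [ 0.459 -0.094  0.018]
 [ 0.492 -0.219  0.018]] [ 0.52167153 -0.13778368  0.018     ]
[[551.80437773 150.50349238]
 [538.20988336 212.8447167 ]
 [472.42620825 144.42709328]
 [461.33040165 207.29020519]]
```

```bash
cat >> h.py <<'E'
from scipy.spatial.transform import Rotation as Ro
def frame(yaw,tilt):  # tool y along yaw dir, z down tilted
    a=np.radians(yaw); y=np.array([np.cos(a),np.sin(a),0]); z=np.array([0,0,-1.]); x=np.cross(y,z)
    return np.c_[x,y,z]@Ro.from_euler('x',tilt,degrees=True).as_matrix()
def go(pt,Rt):
    s=robot.sense(); R=np.array(s['tcp_rot']); p=np.array(s['position'])
    rv=Ro.from_matrix(R.T@Rt).as_rotvec(degrees=True)
    print('twist',rv.round(2),'then shift',(1e3*Rt.T@(pt-p)).round(1),'or shift in current axes',(1e3*R.T@(pt-p)).round(1))
E
python3 - <<'E'
from h import *
W=grab('wrist');S=grab('scene');D=grab('side')
b=tri([(S,(295.7,243.6)),(D,(303.4,263)),(W,(315.5,99.8))]);print('blue',b, proj(S,b),proj(D,b),proj(W,b))
a=tri([(S,(280,327.5)),(W,(140.1,100.4))]);print('white',a, proj(S,a),proj(D,a),proj(W,a))
for c,yaw in((b,-6),(a,14)):
    R=frame(yaw,20);c=c+.0035*R[:,1];print('centre',c);go(c-.11*R[:,2],R)
E
```

```text
blue [0.52441206 0.12335863 0.07686515] [[295.58783262 243.11973238]] [[303.02266502 263.4024043 ]] [[315.13292726 100.84256482]]
white [0.45015011 0.32290163 0.07576301] [[279.4259789  327.41355509]] [[341.43248913 352.92174809]] [[140.28646023 101.36478696]]
centre [0.52768297 0.12301485 0.07566808]
twist [ 17.91 -11.06 -62.76] then shift [ 55.  208.2 158.6] or shift in current axes [151.1  14.  220.2]
centre [0.45334134 0.3236973  0.07456594]
twist [ 16.32 -14.54 -82.52] then shift [228.9 198.2 163.4] or shift in current axes [ 155.7 -212.5  221.3]
```

```bash
python3 -m creep '{"xyz":[[0,0,0],[0,0,0],[0,0,0],[0,0,0],[0,0,0],[0,0,0],[0,0,0],[9,34.5,26],[9,34.5,26],[9,34.5,26],[9,34.5,26],[9,34.5,26],[9,34.5,26],[0,0,0],[0,0,0]],"twist":[[2.56,-1.58,-8.97],[2.56,-1.58,-8.97],[2.56,-1.58,-8.97],[2.56,-1.58,-8.97],[2.56,-1.58,-8.97],[2.56,-1.58,-8.97],[2.56,-1.58,-8.97],[0,0,0],[0,0,0],[0,0,0],[0,0,0],[0,0,0],[0,0,0],[0,0,0],[0,0,0]]}' 45 40
python3 - <<'E'
from h import *
f=grab('wrist');print(f['s']['joint_positions'].round(1))
c=np.array([.5277,.1230,.0757]);R=frame(-6,20);go(c-.11*R[:,2],R)
# predicted rim, front & back edges
im=f['image'].copy();t=np.radians(np.arange(0,360,5))
for o in(-.0035,.0035):
    P=c+o*R[:,1]+.055*(np.cos(t)[:,None]*R[:,0]-np.sin(t)[:,None]*R[:,2])
    for q in proj(f,P):
        if abs(q).max()<2000: cv2.circle(im,(int(round(q[0])),int(round(q[1]))),1,(0,255,0),-1)
cv2.imwrite('pics/w2.png',im)
E
```

```text
clock: 4.28
position: [0.5647, 0.1188, 0.1826]
tcp_rot: [[0.103, 0.935, -0.34], [0.995, -0.097, 0.036], [0.001, -0.342, -0.94]]
wrist_force: [-0.3, -0.1, 0.1]
finger_gap: 0.0451
[ 14.3  38.5 -39.3  86.6  14.1  80.8 -32.6]
twist [ 0.06 -0.01  0.08] then shift [0.4 1.7 3.7] or shift in current axes [0.4 1.7 3.7]
```

View pics/w2.png

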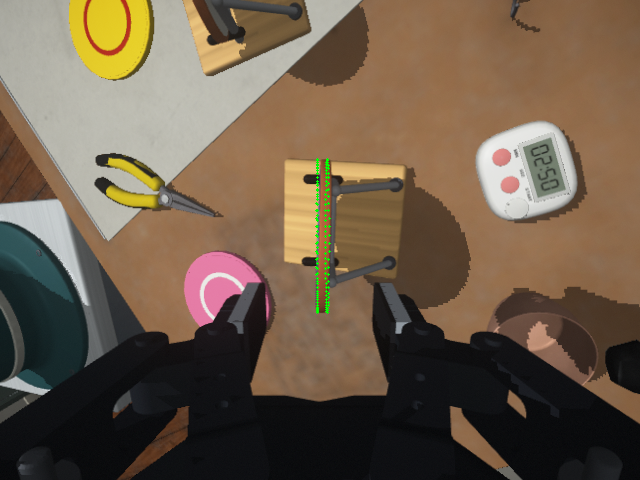

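The predicted rim (green) lies right on the plate's copper edge at columns 317–329. The finger midline is at about column 319, so I'll shift y by 2 mm and descend.

```bash
python3 -m creep '{"xyz":[[0.5,1.7,26],[0,0,26],[0,0,26],[0,0,24],[0,0,0],[0,0,0]],"twist":[[0,0,0],[0,0,0],[0,0,0],[0,0,0],[0,0,0],[0,0,0]]}'; python3 -m creep '{"xyz":[[0,0,0],[0,0,0],[0,0,0],[0,0,0],[0,0,0],[0,0,0]],"twist":[[0,0,0],[0,0,0],[0,0,0],[0,0,0],[0,0,0],[0,0,0]]}' 0 50
python3 -m creep '{"xyz":[[0,0,-10],[0,0,-20],[0,0,-30],[0,0,-40],[0,0,-40],[0,0,0],[0,0,0]],"twist":[[0,0,0],[0,0,0],[0,0,0],[0,0,0],[0,0,0],[0,0,0],[0,0,0]]}'
python3 - <<'E'
from h import *
W=grab('wrist');cv2.imwrite('pics/w3.png',W['image'])
Rr=frame(-73.2,0); o=np.array([.522,-.139,0])
g1=o-.04*np.array([-.289,.957,0]);g2=o+.04*np.array([-.289,.957,0]);print(g1,g2)
for g in(g1,g2): go(g+[0,0,.25],Rr)
E
```

```text
clock: 5.08
position: [0.5326, 0.1227, 0.0871]
tcp_rot: [[0.104, 0.935, -0.338], [0.995, -0.097, 0.036], [0.001, -0.34, -0.94]]
wrist_force: [0.2, 0.4, 0.8]
finger_gap: 0.0449
clock: 5.82
position: [0.5318, 0.1228, 0.0861]
tcp_rot: [[0.103, 0.935, -0.34], [0.995, -0.097, 0.036], [0.0, -0.342, -0.94]]
wrist_force: [-0.6, -0.8, 6.8]
finger_gap: 0.0065
clock: 6.7
position: [0.579, 0.1177, 0.2166]
tcp_rot: [[0.103, 0.934, -0.341], [0.995, -0.097, 0.035], [0.0, -0.343, -0.939]]
wrist_force: [-0.5, 0.3, -3.8]
finger_gap: 0.0062
[ 0.53356 -0.17728  0.     ] [ 0.51044 -0.10072  0.     ]
twist [-17.7   11.79  66.56] then shift [-128.6  269.2  -33.7] or shift in current axes [-298.   -25.3  -26.6]
twist [-17.7   11.79  66.56] then shift [-128.6  189.3  -33.7] or shift in current axes [-224.2  -54.3  -16. ]
```

```bash
python3 -m creep '{"xyz":[[0,0,-3],[0,0,0],[0,0,0],[0,0,0],[0,0,0],[0,0,0],[0,0,0],[-16,33.6,-4],[-16,33.6,-4],[-16,33.6,-4],[-16,33.6,-4],[-16,33.6,-4],[-16,33.6,-4],[-16,33.6,-4],[-16,33.6,-4],[0,0,0],[0,0,0],[0,0,0]],"twist":[[-2.53,1.685,9.51],[-2.53,1.685,9.51],[-2.53,1.685,9.51],[-2.53,1.685,9.51],[-2.53,1.685,9.51],[-2.53,1.685,9.51],[-2.53,1.685,9.51],[0,0,0],[0,0,0],[0,0,0],[0,0,0],[0,0,0],[0,0,0],[0,0,0],[0,0,0],[0,0,0],[0,0,0],[0,0,0]]}'
python3 - <<'E'
from h import *
W=grab('wrist');im=W['image'];print(W['s']['joint_positions'].round(1))
o=np.array([.522,-.139,0]);x=np.array([.957,.289,0]);y=np.array([-.289,.957,0])
T=[o+sx*.0375*x+k*y+[0,0,.08] for sx in(-1,1) for k in(-.05,-.03,-.01,.01,.03,.05)]
print(proj(W,T).round(0).tolist());go(o-.04*y+[0,0,.25],frame(-73.2,0))
cv2.imwrite('pics/w4.png',im)
E
```

```text
clock: 9.0
position: [0.5354, -0.1755, 0.2513]
tcp_rot: [[0.957, 0.29, 0.001], [0.29, -0.957, 0.001], [0.001, -0.001, -1.0]]
wrist_force: [0.1, 0.7, -3.0]
finger_gap: 0.0065
[ 30.7  17.5 -19.2  99.6   6.3  63.8 -63.5]
[[332.0, 262.0], [310.0, 262.0], [288.0, 262.0], [266.0, 262.0], [244.0, 262.0], [223.0, 262.0], [333.0, 179.0], [309.0, 179.0], [286.0, 179.0], [263.0, 179.0], [240.0, 179.0], [217.0, 179.0]]
twist [-0.02 -0.06  0.06] then shift [-2.3  1.   1.4] or shift in current axes [-2.3  1.   1.4]
```

View pics/w4.png

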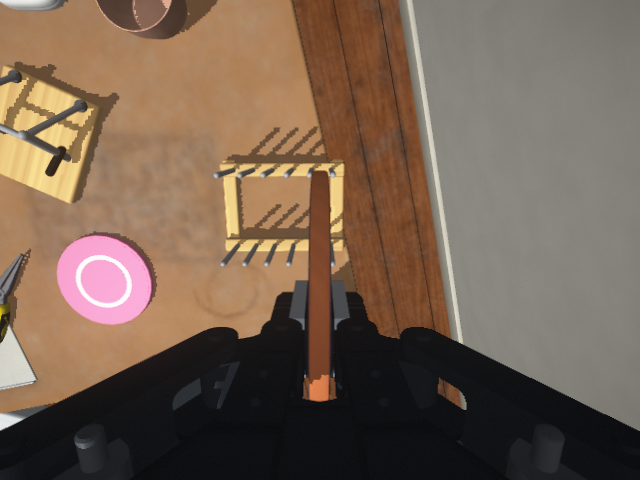

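The plate is held straight, at columns 308–330. The front tine tips are around row 264 and the back tips around row 173. I'll zoom in to measure the tips exactly.

Run:
```python
import cv2
im=cv2.imread('pics/w4.png');cv2.imwrite('pics/w4c.png',cv2.resize(im[150:280,205:355],(750,600)[:2] if 0 else (690,598),interpolation=cv2.INTER_CUBIC))
```

```text
(no output)
```

View pics/w4c.png

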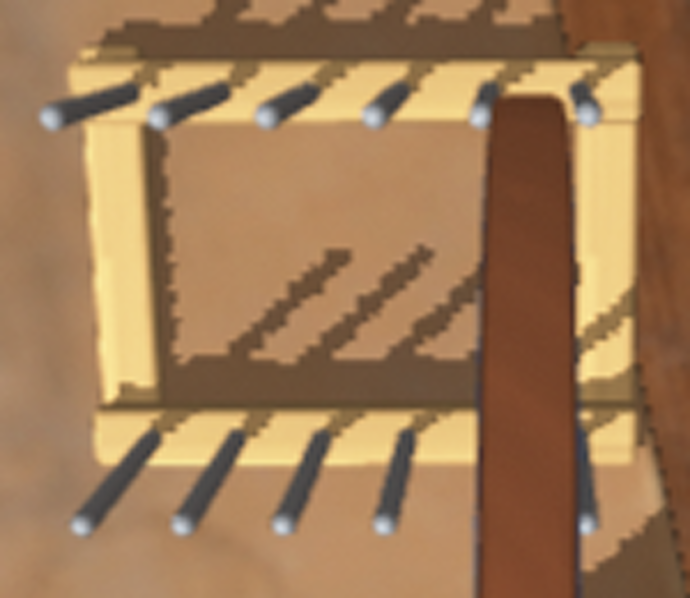

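Crop coordinates of the tips: back row at x 50, 158, 265, 373, 481, 589 and y about 116; front row at x 80, 183, 283, 385, 588 and y 524. The held plate's centreline is at column 320.

Run:
```python
from h import *
W=grab('wrist');s=robot.sense()
b=[(50,117),(158,117),(265,117),(373,115),(481,115),(589,112)];f=[(80,525),(183,525),(283,524),(385,524),(588,524)]
kb=np.array([5,3,1,-1,-3,-5])*.01;kf=np.array([5,3,1,-1,-5])*.01
px=lambda L:[(205+x/4.6,150+y/4.6) for x,y in L]
for z in(.078,.08):
    B=plane(W,px(b),z);F=plane(W,px(f),z)
    A=np.r_[np.c_[kb,.0375+0*kb],np.c_[kf,-.0375+0*kf]];
    pb=np.polyfit(kb,B[:,:2],1);pf=np.polyfit(kf,F[:,:2],1)
    print(z,'slopes',pb[0],pf[0],'mids',pb[1],pf[1],np.linalg.norm(pb[1]-pf[1]))
    o=(pb[1]+pf[1])/2;v=pb[0]+pf[0];yaw=np.degrees(np.arctan2(v[1],v[0]));d=pb[1]-pf[1];print('centre',o,'y-axis yaw',yaw,'x yaw',np.degrees(np.arctan2(d[1],d[0])))
    g=np.r_[o-.04*v/np.linalg.norm(v),.25];print(g);go(g,frame(yaw-180,0))
```

```text
0.078 slopes [-0.30083874  0.96783823] [-0.29675693  0.97298045] mids [ 0.56105873 -0.12706399] [ 0.48372806 -0.15092801] 0.0809291336965601
centre [ 0.5223934 -0.138996 ] y-axis yaw 107.11407367507083 x yaw 17.150076924349094
[ 0.5341644  -0.17722483  0.25      ]
twist [-0.01 -0.07 -0.26] then shift [-1.6  1.   1.5] or shift in current axes [-1.6  1.   1.5]
0.08 slopes [-0.29893759  0.96172195] [-0.29488157  0.96683167] mids [ 0.56128785 -0.12724726] [ 0.48444587 -0.15096047] 0.08041769988802176
centre [ 0.52286686 -0.13910386] y-axis yaw 107.11407367507086 x yaw 17.15007692434913
[ 0.53463787 -0.17733269  0.25      ]
twist [-0.01 -0.07 -0.26] then shift [-1.2  1.2  1.5] or shift in current axes [-1.2  1.2  1.5]
```

```bash
python3 -m creep '{"xyz":[[-1.2,1.2,20],[0,0,22],[0,0,22],[0,0,22],[0,0,10],[0,0,10],[0,0,10],[0,0,10],[0,0,10],[0,0,10],[0,0,10],[0,0,10],[0,0,0]],"twist":[[0,0,-0.26],[0,0,0],[0,0,0],[0,0,0],[0,0,0],[0,0,0],[0,0,0],[0,0,0],[0,0,0],[0,0,0],[0,0,0],[0,0,0],[0,0,0]]}'
python3 -m creep '{"xyz":[[0,0,4],[0,0,3],[0,0,0],[0,0,0]],"twist":[[0,0,0],[0,0,0],[0,0,0],[0,0,0]]}'
```

```text
clock: 10.72
position: [0.5344, -0.178, 0.0848]
tcp_rot: [[0.956, 0.293, 0.0], [0.293, -0.956, 0.001], [0.0, -0.001, -1.0]]
wrist_force: [0.9, -0.5, -2.1]
finger_gap: 0.0066
clock: 11.22
position: [0.5349, -0.1781, 0.0788]
tcp_rot: [[0.956, 0.293, 0.002], [0.293, -0.956, 0.0], [0.002, 0.0, -1.0]]
wrist_force: [-0.3, 1.0, -2.8]
finger_gap: 0.0062
```

```bash
python3 -m creep '{"xyz":[[0,0,2],[0,0,1.5],[0,0,0],[0,0,0]],"twist":[[0,0,0],[0,0,0],[0,0,0],[0,0,0]]}'; python3 -m creep '{"xyz":[[0,0,1.5],[0,0,0],[0,0,0]],"twist":[[0,0,0],[0,0,0],[0,0,0]]}'; python3 -m creep '{"xyz":[[0,0,1.5],[0,0,0],[0,0,0]],"twist":[[0,0,0],[0,0,0],[0,0,0]]}'
```

```text
clock: 11.72
position: [0.5348, -0.1781, 0.0752]
tcp_rot: [[0.956, 0.293, 0.001], [0.293, -0.956, 0.0], [0.001, 0.0, -1.0]]
wrist_force: [-0.3, -0.7, -1.9]
finger_gap: 0.0068
clock: 12.1
position: [0.5353, -0.1781, 0.0739]
tcp_rot: [[0.956, 0.293, 0.002], [0.293, -0.956, 0.0], [0.002, 0.0, -1.0]]
wrist_force: [4.3, 0.6, 0.5]
finger_gap: 0.0062
clock: 12.48
position: [0.5356, -0.1781, 0.0729]
tcp_rot: [[0.956, 0.293, 0.003], [0.293, -0.956, -0.0], [0.003, 0.001, -1.0]]
wrist_force: [2.4, 1.7, 11.1]
finger_gap: 0.0067
```

Contact came at the predicted height. I'll release, rise, and take a look while heading to the white plate.

```bash
python3 -m creep '{"xyz":[[0,0,0],[0,0,0],[0,0,0],[0,0,0]],"twist":[[0,0,0],[0,0,0],[0,0,0],[0,0,0]]}' 30 50; python3 -m creep '{"xyz":[[0,0,-10],[0,0,-20],[0,0,-30],[0,0,-50],[0,0,-60],[0,0,0],[0,0,0]],"twist":[[0,0,0],[0,0,0],[0,0,0],[0,0,0],[0,0,0],[0,0,0],[0,0,0]]}'
python3 - <<'E'
from h import *
S=grab('scene');D=grab('side')
cv2.imwrite('pics/seat1.png',np.hstack([cv2.resize(S['image'][140:225,305:390],(400,400)),cv2.resize(D['image'][158:243,270:355],(400,400))]))
c=np.array([.4533,.3237,.0746]);R=frame(14,20);go(c-.11*R[:,2],R)
E
```

```text
clock: 12.98
position: [0.5347, -0.1781, 0.0721]
tcp_rot: [[0.956, 0.293, 0.001], [0.293, -0.956, 0.0], [0.001, -0.0, -1.0]]
wrist_force: [-0.9, 0.3, 0.7]
finger_gap: 0.0298
clock: 13.85
position: [0.5344, -0.1782, 0.2425]
tcp_rot: [[0.956, 0.293, 0.002], [0.293, -0.956, 0.0], [0.002, 0.0, -1.0]]
wrist_force: [-0.6, 0.7, -0.4]
finger_gap: 0.0302
twist [ 15.96 -15.21 -85.99] then shift [506.4  97.5  32. ] or shift in current axes [ 107.4 -501.3   63.8]
```

View pics/seat1.png

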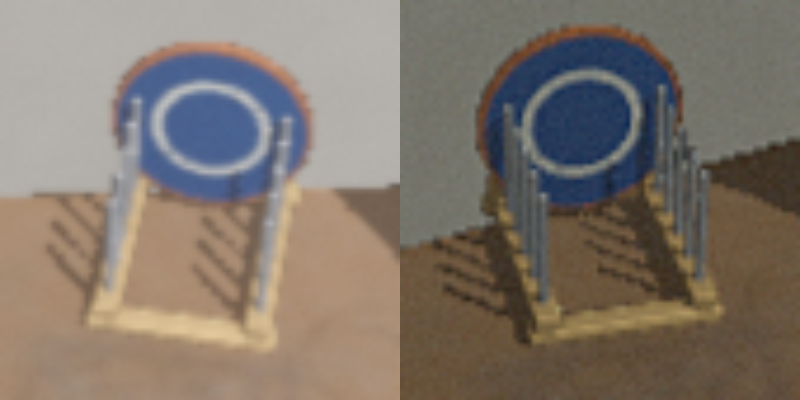

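The blue plate stands in the far end gap between the last two tine pairs. Its ring is at (210,127) in the scene crop and (582,123) in the side crop. Now the white plate.

```bash
python3 -m creep '{"xyz":[[0,0,-5],[0,0,0],[0,0,0],[0,0,0],[0,0,0],[0,0,0],[0,0,0],[0,0,0],[0,0,0],[0,0,0]],"twist":[[1.77,-1.69,-9.55],[1.77,-1.69,-9.55],[1.77,-1.69,-9.55],[1.77,-1.69,-9.55],[1.77,-1.69,-9.55],[1.77,-1.69,-9.55],[1.77,-1.69,-9.55],[1.77,-1.69,-9.55],[1.77,-1.69,-9.55],[0,0,0]]}' 45; python3 -m creep '{"xyz":[[50.5,9.7,3.5],[50.5,9.7,3.5],[50.5,9.7,3.5],[50.5,9.7,3.5],[50.5,9.7,3.5],[50.5,9.7,3.5],[50.5,9.7,3.5],[50.5,9.7,3.5],[50.5,9.7,3.5],[50.5,9.7,3.5],[0,0,0],[0,0,0]],"twist":[[0,0,0],[0,0,0],[0,0,0],[0,0,0],[0,0,0],[0,0,0],[0,0,0],[0,0,0],[0,0,0],[0,0,0],[0,0,0],[0,0,0]]}'
python3 - <<'E'
from h import *
f=grab('wrist');print(f['s']['joint_positions'].round(1))
c=np.array([.4533,.3237,.0746]);R=frame(14,20);go(c-.11*R[:,2],R)
im=f['image'].copy();t=np.radians(np.arange(0,360,5))
for o in(-.0035,.0035):
    P=c+o*R[:,1]+.055*(np.cos(t)[:,None]*R[:,0]-np.sin(t)[:,None]*R[:,2])
    for q in proj(f,P):
        if abs(q).max()<2000: cv2.circle(im,(int(round(q[0])),int(round(q[1]))),1,(0,255,0),-1)
cv2.imwrite('pics/w5.png',im)
E
```

```text
clock: 15.2
position: [0.5344, -0.1775, 0.246]
tcp_rot: [[-0.242, 0.912, -0.332], [0.97, 0.227, -0.082], [0.0, -0.342, -0.94]]
wrist_force: [0.3, -0.6, -0.1]
finger_gap: 0.0449
clock: 16.7
position: [0.4899, 0.3303, 0.1801]
tcp_rot: [[-0.238, 0.913, -0.331], [0.971, 0.223, -0.083], [-0.002, -0.341, -0.94]]
wrist_force: [0.1, 0.1, 0.3]
finger_gap: 0.0448
[ -7.5  40.2 -40.4  84.6  15.   81.4 -35.3]
twist [ 0.08  0.05 -0.28] then shift [3.  1.1 2.1] or shift in current axes [3.  1.1 2.1]
```

View pics/w5.png

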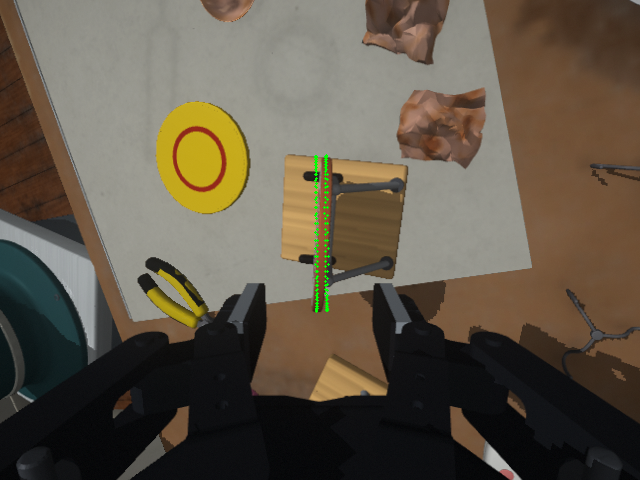

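The prediction again lies on the white plate's rim at columns 315–329. Grasp it.

```bash
python3 -m creep '{"xyz":[[3,1.5,25],[0,0,25],[0,0,25],[0,0,25],[0,0,0],[0,0,0]],"twist":[[0,0,-0.3],[0,0,0],[0,0,0],[0,0,0],[0,0,0],[0,0,0]]}'; python3 -m creep '{"xyz":[[0,0,0],[0,0,0],[0,0,0],[0,0,0],[0,0,0],[0,0,0]],"twist":[[0,0,0],[0,0,0],[0,0,0],[0,0,0],[0,0,0],[0,0,0]]}' 0 50
python3 -m creep '{"xyz":[[0,0,-10],[0,0,-20],[0,0,-30],[0,0,-40],[0,0,-40],[0,0,-30],[0,0,0],[0,0,0]],"twist":[[0,0,0],[0,0,0],[0,0,0],[0,0,0],[0,0,0],[0,0,0],[0,0,0],[0,0,0]]}'
python3 - <<'E'
from h import *
a=np.radians(107.11);y=np.array([np.cos(a),np.sin(a),0]);go(np.array([.5229,-.1391,.25])+.04*y,frame(107.11-180,0))
E
```

```text
clock: 17.5
position: [0.4583, 0.3256, 0.087]
tcp_rot: [[-0.244, 0.912, -0.329], [0.97, 0.23, -0.082], [0.0, -0.339, -0.941]]
wrist_force: [0.1, 0.3, 0.7]
finger_gap: 0.0449
clock: 18.25
position: [0.4567, 0.3257, 0.0868]
tcp_rot: [[-0.246, 0.911, -0.331], [0.969, 0.231, -0.084], [-0.0, -0.342, -0.94]]
wrist_force: [-6.3, -3.5, 12.2]
finger_gap: 0.0069
clock: 19.25
position: [0.5129, 0.3398, 0.2448]
tcp_rot: [[-0.246, 0.911, -0.331], [0.969, 0.231, -0.084], [-0.0, -0.342, -0.94]]
wrist_force: [-0.6, -0.1, -3.4]
finger_gap: 0.0065
twist [-15.95  15.19  86.19] then shift [-131.3  420.6   -5.2] or shift in current axes [-426.6 -105.4   32.8]
```

```bash
python3 -m creep '{"xyz":[[-47.4,-11.7,3.5],[-47.4,-11.7,3.5],[-47.4,-11.7,3.5],[-47.4,-11.7,3.5],[-47.4,-11.7,3.5],[-47.4,-11.7,3.5],[-47.4,-11.7,3.5],[-47.4,-11.7,3.5],[-47.4,-11.7,3.5],[0,0,0]],"twist":[[0,0,0],[0,0,0],[0,0,0],[0,0,0],[0,0,0],[0,0,0],[0,0,0],[0,0,0],[0,0,0],[0,0,0]]}'; python3 -m creep '{"xyz":[[0,0,0],[0,0,0],[0,0,0],[0,0,0],[0,0,0],[0,0,0],[0,0,0],[0,0,0],[0,0,0],[0,0,0],[0,0,0]],"twist":[[-1.77,1.69,9.58],[-1.77,1.69,9.58],[-1.77,1.69,9.58],[-1.77,1.69,9.58],[-1.77,1.69,9.58],[-1.77,1.69,9.58],[-1.77,1.69,9.58],[-1.77,1.69,9.58],[-1.77,1.69,9.58],[0,0,0],[0,0,0]]}'
python3 - <<'E'
from h import *
a=np.radians(107.11);y=np.array([np.cos(a),np.sin(a),0]);go(np.array([.5229,-.1391,.25])+.04*y,frame(107.11-180,0))
f=grab('wrist');cv2.imwrite('pics/w6.png',cv2.resize(f['image'][120:420,160:480],(640,600),interpolation=cv2.INTER_CUBIC))
E
```

```text
clock: 20.5
position: [0.5109, -0.1044, 0.2506]
tcp_rot: [[-0.241, 0.912, -0.333], [0.971, 0.226, -0.083], [-0.0, -0.343, -0.939]]
wrist_force: [0.5, 0.7, -2.6]
finger_gap: 0.0062
clock: 21.88
position: [0.5118, -0.1001, 0.2515]
tcp_rot: [[0.955, 0.298, -0.001], [0.298, -0.955, 0.002], [-0.0, -0.002, -1.0]]
wrist_force: [-0.3, -0.3, -1.9]
finger_gap: 0.0065
twist [-0.11  0.    0.2 ] then shift [-0.9  0.6  1.5] or shift in current axes [-0.9  0.6  1.5]
```

View pics/w6.png

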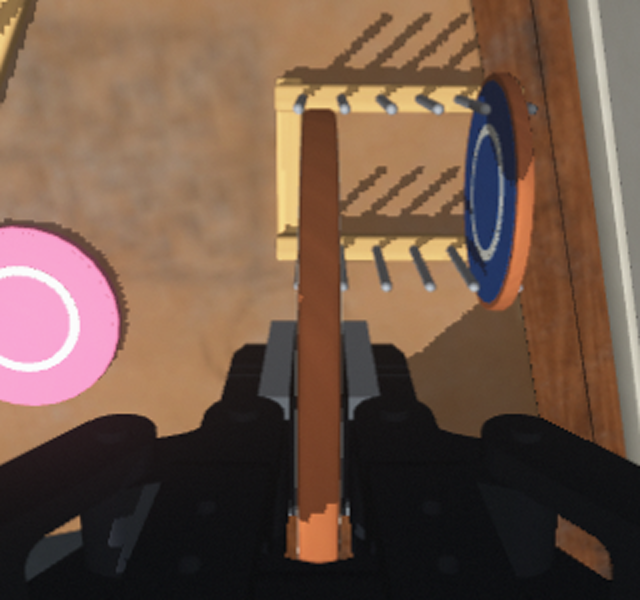

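The white plate (crop column 320) is centred between the end tines (299 and 343). Lower it.

```bash
python3 -m creep '{"xyz":[[-0.9,0.6,20],[0,0,22],[0,0,22],[0,0,22],[0,0,10],[0,0,10],[0,0,10],[0,0,10],[0,0,10],[0,0,10],[0,0,10],[0,0,10],[0,0,0]],"twist":[[-0.1,0,0.2],[0,0,0],[0,0,0],[0,0,0],[0,0,0],[0,0,0],[0,0,0],[0,0,0],[0,0,0],[0,0,0],[0,0,0],[0,0,0],[0,0,0]]}'
python3 -m creep '{"xyz":[[0,0,4],[0,0,3],[0,0,2],[0,0,0],[0,0,0]],"twist":[[0,0,0],[0,0,0],[0,0,0],[0,0,0],[0,0,0]]}';python3 -m creep '{"xyz":[[0,0,1.5],[0,0,0],[0,0,0]],"twist":[[0,0,0],[0,0,0],[0,0,0]]}';python3 -m creep '{"xyz":[[0,0,1.5],[0,0,0],[0,0,0]],"twist":[[0,0,0],[0,0,0],[0,0,0]]}'
```

```text
clock: 23.55
position: [0.5112, -0.1012, 0.0851]
tcp_rot: [[0.957, 0.29, 0.0], [0.29, -0.957, -0.0], [0.0, 0.0, -1.0]]
wrist_force: [-0.9, 0.3, -2.0]
finger_gap: 0.0064
clock: 24.18
position: [0.5117, -0.1014, 0.077]
tcp_rot: [[0.957, 0.29, 0.002], [0.29, -0.957, -0.001], [0.001, 0.001, -1.0]]
wrist_force: [-0.1, -0.9, -2.2]
finger_gap: 0.006
clock: 24.55
position: [0.5121, -0.1013, 0.0756]
tcp_rot: [[0.957, 0.29, 0.002], [0.29, -0.957, -0.0], [0.002, 0.001, -1.0]]
wrist_force: [2.1, 0.7, -1.2]
finger_gap: 0.0065
clock: 24.92
position: [0.5124, -0.1013, 0.0746]
tcp_rot: [[0.957, 0.29, 0.003], [0.29, -0.957, -0.001], [0.003, 0.002, -1.0]]
wrist_force: [1.9, 1.9, 9.6]
finger_gap: 0.0063
```

```bash
python3 -m creep '{"xyz":[[0,0,0.5],[0,0,0],[0,0,0],[0,0,0]],"twist":[[0,0,0],[0,0,0],[0,0,0],[0,0,0]]}' 30 50; python3 -m creep '{"xyz":[[0,0,-10],[0,0,-20],[0,0,-30],[0,0,-50],[0,0,-60],[0,0,-60],[0,0,0],[0,0,0]],"twist":[[0,0,0],[0,0,0],[0,0,0],[0,0,0],[0,0,0],[0,0,0],[0,0,0],[0,0,0]]}'
python3 - <<'E'
from h import *
W=grab('wrist');S=grab('scene');D=grab('side')
cv2.imwrite('pics/seat2.png',np.hstack([cv2.resize(S['image'][140:225,305:390],(400,400)),cv2.resize(D['image'][158:243,270:355],(400,400))]))
def ring(f,k,roi):
    h=cv2.cvtColor(f['image'],cv2.COLOR_BGR2HSV);x0,y0,x1,y1=roi;h=h[y0:y1,x0:x1]
    m=(((h[...,0]<8)|(h[...,0]>172))&(h[...,1]>90)&(h[...,2]>70)).astype(np.uint8)
    q=max(cv2.findContours(m,cv2.RETR_LIST,cv2.CHAIN_APPROX_NONE)[0],key=len);e=cv2.fitEllipse(q);return (e[0][0]+x0,e[0][1]+y0),len(q),np.round(e[1],1)
rs=ring(S,'w',(320,150,375,195));rd=ring(D,'w',(285,165,340,215));print(rs,rd)
c=tri([(S,rs[0]),(D,rd[0])]);o=np.array([.5229,-.1391,0]);a=np.radians(17.11);R=np.array([[np.cos(a),np.sin(a)],[-np.sin(a),np.cos(a)]])
print(c,'in rack',R@(c-o)[:2],c[2])
# blue ring earlier: crop px -> image
s=85/400
b=tri([(S,(305+210*s,140+127*s)),(D,(270+182*s,158+123*s))]);print('blue in rack (face)',R@(b-o)[:2],b[2])
E
```

```text
clock: 25.42
position: [0.5115, -0.1013, 0.0733]
tcp_rot: [[0.957, 0.29, 0.001], [0.29, -0.957, -0.0], [0.001, 0.001, -1.0]]
wrist_force: [-0.1, -0.3, -0.2]
finger_gap: 0.0298
clock: 26.42
position: [0.511, -0.1012, 0.3036]
tcp_rot: [[0.957, 0.29, 0.002], [0.29, -0.957, -0.001], [0.001, 0.001, -1.0]]
wrist_force: [-0.3, -0.0, -0.1]
finger_gap: 0.0297
((354.9460792541504, 189.68133163452148), 16, array([4.4, 8.5])) ((316.2589302062988, 202.0131721496582), 67, array([21.2, 26.3]))
[ 0.50830584 -0.15391376  0.01897353] in rack [-0.01830656 -0.00986442] 0.018973525129918033
blue in rack (face) [-0.00085509 -0.03217011] 0.0653120604223844
```

View pics/seat2.png

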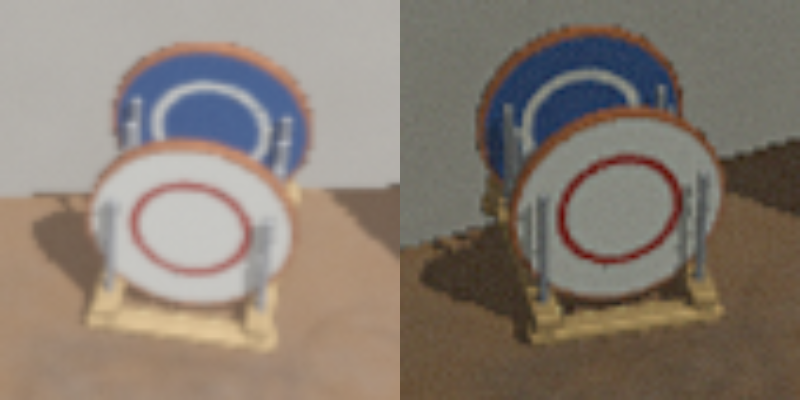

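Both plates stand in the end gaps. The red ring is at crop (191,228) in the scene view and (621,210) in the side view; the scene colour mask failed, so I'll triangulate from these and then hand in.

Run:
```python
from h import *
S=grab('scene');D=grab('side');s=85/400
c=tri([(S,(305+191*s,140+228*s)),(D,(270+221*s,158+210*s))]);o=np.array([.5229,-.1391,0]);a=np.radians(17.11);R=np.array([[np.cos(a),np.sin(a)],[-np.sin(a),np.cos(a)]])
v=R@(c-o)[:2];print(v,c[2])
if abs(v[0])<.01 and .034<v[1]<.051 and .056<c[2]<.069: print(order.sign_off())
```

```text
[-0.00167604  0.04569954] 0.06385747548832582
the job is handed in; nothing more can be done
None
```

Both plates are standing upright in the rack's end gaps, and I handed the job in at about 26.5 s on the robot's clock. No verdict was given.

I pinched each plate near its top edge, drew it up the slope and lowered it at 80 mm/s or less. I let go only after feeling it touch the rails, with a wrist force of about 10 N. The blue plate went into the far gap (gap_1) and the white plate into the near gap (gap_2).

Last checks, from the scene and side cameras, in the rack's frame:

| Plate | Across the rack | Along the rack (target) | Height of plate centre |
|---|---|---|---|
| Blue | -1 mm | about -36 mm (-40 mm) | 65 mm |
| White | -2 mm | about +42 mm (+40 mm) | 64 mm |

- **How the figures were taken:** along-the-rack values are ring-centre readings corrected by half the plate's thickness. I read the ring centres by eye from enlarged crops, so allow 2 to 3 mm. The blue figure dates from before the white plate went in, but blue looked unmoved in the final picture.
- **Upright and at rest:** I judged both by eye in the last picture and did not measure the tilt. The plates hide the lower parts of the tines there.
- **Failed check:** automatic detection of the white plate's red ring failed in the scene view and gave a nonsense position. I replaced it with the hand-read pixels.
- **Disagreement:** the tine rows measured 80 mm apart, not the stated 75 mm. This would fit if 75 mm is the clear space between them.
- **Beaker and timer:** the arm never went near them, and no unexpected forces showed. I did not measure their positions again at the end.

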